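Put the carousel back on the rotary sample divider

ROBOT

A 7-joint arm with a two-finger parallel gripper is mounted at the origin on the work surface. World frame = base frame: x ahead of the robot, y to its left, z up, the work surface at z = 0. Lengths are in mm, angles in degrees, forces in N, time in s.
With the tool pointing down it reaches from about 400 to 900 mm from the base axis. Payload 5.5 kg.
Tool frame: the origin (TCP) lies between the finger pads; the fingertips stand 19 mm ahead of it and the grasp point (between the pads) is the TCP (tip_extent is the distance from the TCP to the fingertips, in mm); z points along the fingers, y is the line along which they close (so a half turn about z gives the same grasp; the last joint's range is limited). The gripper opens to 92 mm and grips with 3 to 60 N. Pads are 19 mm wide; open, the fingers measure 130 mm over their backs; the gripper's body (75 mm by 190 mm) begins 47 mm behind the grasp point.
Start: joints at [-50.466, 28.699, -24.465, 88.831, 12.651, 65.22, -12.049], TCP at [269.038, 591.708, 245.729] pointing down, gripper open.
Joint ranges: [-164.97, 164.97], [-17.58, 116.51], [-87.97, 89.64], [11.32, 138.91], [-80.73, 260.73], [10.89, 115.49], [-147.41, 147.41]. Speed limits (degrees/s): [147.25, 147.25, 180, 180, 180, 180, 180].

INTERFACE

Orientations are given as [roll, pitch, yaw] about the fixed x, y, z axes, in that order (R = Rz(yaw) Ry(pitch) Rx(roll)).
In Python, from station import get_state, camera, camera_info, close_job, tip_extent gives the robot as it stands.
- The arm moves only by the shell command python3 -m jog 'ROWS' [FORCE]. ROWS is a JSON object whose key "moves" holds a list of rows, 1 to 8 of them, each of 7 numbers: the opening from 0.0 (shut) to 1.0 (fully open), then dx, dy, dz in a scale on which 1.0 is 250 mm, then a rotation vector rx, ry, rz in fractions of the full range, 1 being 2 pi rad; each row shifts and turns the commanded pose from where the row before left it, along the tool's axes as they then stand; what a row does not reach is not made up. A row lasts 1/12 s, in which the tool goes at most 41.7 mm and 7.16 degrees, less where a joint would pass 70% of its speed; a pose out of reach is approached as far as the arm can. The fingers move at their own pace and stop on an object; FORCE is the grip in N (left out, the last holds). Time passes only in rows, so rows that do not move let the fingers close. It prints the time, the measured TCP pose, the force, the opening and the grip force at its end. Shift and turn numbers lie between -1 and 1, and a call with a number outside is refused. Input that does not fit is refused with a message, and nothing moves.
- get_state(): the state, without advancing time (a new reading comes with each control period).
- camera(name): name is "side" or "top" or "wrist"; returns (picture, depth): 400x640x3 uint8, blue, green, red; 400x640 float32, mm along the optical axis (not along the pixel's ray), 0 where there is no reading.
- camera_info(name): a dict with "mtx" (3x3 intrinsics, pixels), "view" (4x4, takes a point from world to camera coordinates); the wrist camera has in their place "mount" (4x4, takes a point from camera to tool coordinates, whose origin is the TCP and whose axes are the flange's). Camera axes: x right, y down, z forward; pixel columns grow to the right and rows downward; lengths in mm; the calibration is good to about 2 mm. A picture is of the moment at which its call begins: read the wrist's pose just before it. camera_info takes no time and is no camera call.
- close_job(): hands the job in; it is judged then, once.
The state is a dict: "time": time; "qpos": joint angles; "dq": joint speeds; "effort": joint torques, N m; "position": TCP position; "ee_rot": TCP orientation; "force": force on the tool from outside, world axes, zero at the start; "torque": the same for the moment, N m; "gripper_width": opening from 0.0 (shut) to 1.0 (fully open); "gripper_force": force on a finger pad.
Only numpy, scipy, OpenCV 4.12 (cv2) and the standard library are available. Lean on these libraries where they do the work, as an engineer would, in place of code of your own. Each camera call takes 0.05 s, during which the arm holds its last target. There are 200 camera calls.

TASK

Pick up the round aluminium carousel by its lifting grip and put it back on the rotary sample divider: set its centre bore over the spindle, rest it lightly on the drive pins and turn it by feel until all four pins find their holes and it drops, then see that it is fully home, flat on the hub, and let go. Do it gently, without forcing the disc down on the pins, and do not knock over or push about the cups, the tin and the trowel on the bench.

Things in the scene. Friction and masses are not known exactly. Their poses are not given: they have to be found in the camera images.
- carousel: Carousel of the divider: loose aluminium disc, 190 mm wide, 8 mm thick, about 0.55 kg, flat on the bench. Origin: centre of its underside, z up. Four drive holes, 11 mm wide, go through it 36 mm from the centre on its own +x, +y, -x, -y axes (so it fits at every quarter turn). Eight open cup seats, 36 mm wide, lie at 72 mm. Centre bore from below: blind, 17.5 mm wide, 22 mm deep.
- grip (a point): Middle of the carousel's black lifting grip, on its axis 40 mm above its underside: a bar 60 mm long along the carousel's x, 22 mm thick along its y, its top 54 mm and its foot 26 mm above the underside, on a boss 40 mm wide. Grasp it across its thickness.
- divider: Rotary sample divider, fixed on the bench: grey housing 250 x 320 mm, 60 mm high, with a column that carries the drive hub. Origin on the bench under the hub's axis. A post 230 mm high with the feeder trough stands 165 mm from the hub's axis towards its own -y; nothing stands above the hub. More than 40 N between carousel and divider, with the pins not yet in their holes, bends the pins.
- seat (a point): Centre of the flat top of the steel drive hub, 100 mm wide, 130 mm above the bench: the carousel's origin lies here when it is home. A spindle on the axis, 16 mm thick, rises 20 mm from the seat, the top 6 mm a cone down to 6 mm.
- pins (a point): Point on the hub's axis level with the tops of its four drive pins, 8 mm above the seat. The pins are 8 mm thick (top 1.5 mm tapered to 6 mm), 36 mm from the axis, 90 degrees apart. The hub stopped at any angle: where the pins point is NOT given by this orientation and is to be felt by turning the carousel as it rests on them, at most 45 degrees either way. The hub holds still up to 0.4 N m.
- cup0: Bystander: steel sample cup, 43 mm wide, 60 mm high; origin under its centre.
- cup1: Bystander: a cup like the others.
- cup2: Bystander: a cup like the others.
- trowel: Bystander: pointing trowel with wooden handle, 300 mm long, lying on the bench; origin near the back of the blade.
- tin: Bystander: round steel tin, 82 mm wide, 76 mm high; origin under its centre.

How it is judged (in metres and radians):
On the way:
1. the carousel is lifted clear of the bench (height (world z) of carousel above 0.05 m), for 0.2 s.
At the end, for the whole second after the job is handed in: The carousel lies at rest on the hub seat with all four pins through its holes: its origin within 3 mm of the seat's axis and within 2 mm of the seat's height, and its face level with the seat within 0.03 rad (horizontal distance between carousel and seat below 0.003 m and z of carousel in the frame of seat between -0.002 and 0.002 m and angle between the z axis of carousel and the z axis of seat, either way round below 0.03 rad and linear speed of carousel below 0.01 m/s); the robot touches nothing.
It fails at once if the carousel is pressed or dropped on the pins or spindle with more than 40 N while it is not yet down over the pins (contact force between carousel and divider above 40 N and z of carousel in the frame of seat above 0.005 m).
It fails at once if a bystander is pushed more than 25 mm or tipped (distance of any of cup0, cup1, cup2, trowel, tin from where it was at the start of the episode above 0.025 m or angle between any of cup0, cup1, cup2, tin's own z axis and vertical above 0.3 rad).
It also fails if it takes over 61 s, if anything falls off the work surface, if the arm or the gripper's body presses on something with over 40 N, if the wrist force passes 120 N, or if a joint passes its speed limit or range.

## Working session

There is one attempt and no reset: what is moved stays moved. The work goes in short steps, Python scripts to look and compute and a shell command to move; the robot and the scene stay as the last step left them, time stands still between calls to the robot, and variables do not carry over. Pictures are saved under pics/ and viewed, at most 10 in all, crops included, and the job is handed in when it is done.

```bash
mkdir -p pics; ls; python3 - <<'E'
from station import *
import cv2,numpy as np
s=get_state();print(s)
for n in("top","side"):
    p,d=camera(n);cv2.imwrite(f"pics/{n}0.png",p);np.savez(f"{n}0.npz",p=p,d=d);print(n,camera_info(n))
print(camera_info("wrist"),tip_extent)
E
```

```text
pics
{'time': 0.0, 'qpos': array([-50.46358068,  28.75566377, -24.45325382,  88.89014023,
        12.65120756,  65.22066915, -12.04786771]), 'dq': array([-0.00766764, -0.09881473,  0.0143113 ,  0.03931713, -0.04052041,
        0.04036884,  0.13381285]), 'effort': array([ 8.05087922e-06, -5.66592622e+01, -5.81559688e+00, -2.79103106e+01,
       -6.84776763e-02,  3.10807396e-02,  1.98959997e-04]), 'position': array([268.86864485, 591.05928161, 244.66755641]), 'ee_rot': array([-1.79887144e+02, -3.95662953e-03,  1.55548181e+02]), 'force': array([-0.27161011, -0.80351879, -0.05008221]), 'torque': array([-0.02100206,  0.05377503,  0.01078402]), 'gripper_force': 0.0, 'gripper_width': 1.003254642729023}
top {'mtx': array([[371.504467  ,   0.        , 321.08573494],
       [  0.        , 371.504467  , 200.2942674 ],
       [  0.        ,   0.        ,   1.        ]]), 'view': array([[-1.24435108e-02, -9.99918387e-01, -2.89440692e-03,
         1.30094576e+02],
       [-9.89699267e-01,  1.27291003e-02, -1.42594986e-01,
         5.63203450e+02],
       [ 1.42620192e-01,  1.09021016e-03, -9.89776
[... 458 characters left out ...]
855e+02],
       [ 3.55946014e-01,  5.14711192e-01, -7.79983862e-01,
         7.56899677e+02],
       [ 0.00000000e+00,  0.00000000e+00,  0.00000000e+00,
         1.00000000e+00]])}
{'mtx': array([[330.01260179,   0.        , 317.9407082 ],
       [  0.        , 330.01260179, 195.28838928],
       [  0.        ,   0.        ,   1.        ]]), 'mount': array([[ 3.74940107e-04, -9.66248775e-01, -2.57610490e-01,
         6.99181459e+01],
       [ 9.99999915e-01,  3.18316801e-04,  2.61506651e-04,
         9.03120104e-01],
       [-1.70678734e-04, -2.57610566e-01,  9.66248812e-01,
        -1.39476721e+02],
       [ 0.00000000e+00,  0.00000000e+00,  0.00000000e+00,
         1.00000000e+00]])} 19.0
```

View pics/top0.png

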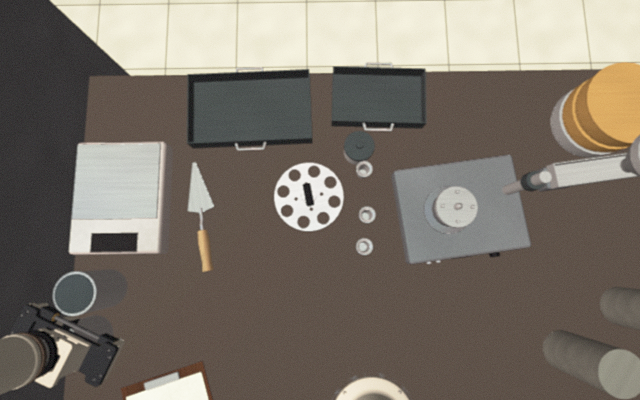

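View pics/side0.png

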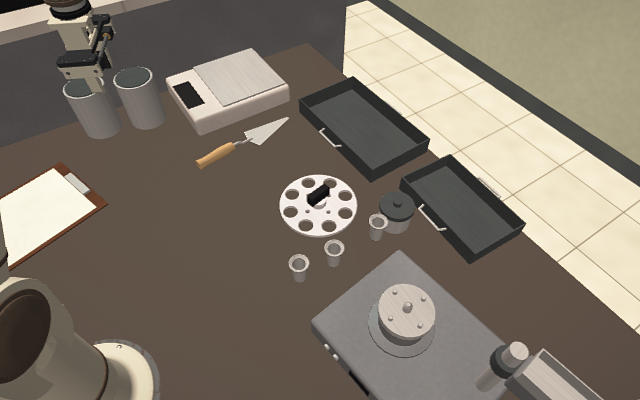

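The top view shows the carousel at about (309,197) with its bar near vertical, the hub at (456,207) and cups at (364,170), (367,214), (364,247). The side view shows the hub at (406,310) with its pins visible.

```bash
cat > h.py <<'E'
import numpy as np,cv2
from station import *
def ray(name,uv,z,info=None,V=None):
    i=camera_info(name);K=i["mtx"];V=i["view"] if V is None else V
    uv=np.atleast_2d(np.float64(uv));d=np.c_[uv,np.ones(len(uv))]@np.linalg.inv(K).T@V[:3,:3]
    c=-V[:3,:3].T@V[:3,3]; return c+d*((z-c[2])/d[:,2])[:,None]
def wview():
    from scipy.spatial.transform import Rotation as R
    s=get_state();T=np.eye(4);T[:3,:3]=R.from_euler('xyz',s["ee_rot"],degrees=True).as_matrix();T[:3,3]=s["position"]
    return np.linalg.inv(T@camera_info("wrist")["mount"])
E
python3 - <<'E'
from h import *
T=np.load("top0.npz");S=np.load("side0.npz")
out=[]
for n,Z,(cx,cy),r in(("top",T,(309,197),36),("side",S,(318,205),42)):
    p=Z["p"];hsv=cv2.cvtColor(p,cv2.COLOR_BGR2HSV)
    g=cv2.cvtColor(p,cv2.COLOR_BGR2GRAY)
    m=np.zeros_like(g);cv2.circle(m,(cx,cy),r+8,255,-1)
    w=((g>150)*m).astype(np.uint8)
    c=max(cv2.findContours(w,0,2)[0],key=cv2.contourArea);e=cv2.fitEllipse(cv2.convexHull(c));print(n,"disc",e,ray(n,e[0],8))
    m[:]=0;cv2.circle(m,(cx,cy-(8 if n=="side" else 0)),16,255,-1)
    b=((g<60)*m).astype(np.uint8)
    c=max(cv2.findContours(b,0,2)[0],key=cv2.contourArea);e=cv2.minAreaRect(c);print("bar",e,ray(n,cv2.boxPoints(e),54).round(1).tolist(),ray(n,e[0],50))
for n,Z,(x0,y0,w,h) in(("top",T,(410,160,100,90)),("side",S,(350,260,110,110))):
    cv2.imwrite(f"pics/hub_{n}.png",cv2.resize(Z["p"][y0:y0+h,x0:x0+w],None,fx=5,fy=5,interpolation=2))
a=cv2.imread("pics/hub_top.png");b=cv2.imread("pics/hub_side.png")
a=cv2.resize(a,(400,360));b=cv2.resize(b,(400,400));a=cv2.copyMakeBorder(a,0,40,0,0,0);cv2.imwrite("pics/hub.png",np.hstack([a,b]))
print(ray("top",[456,207],130),ray("side",[406,310],130))
E
```

```text
top disc ((308.4096374511719, 196.4090118408203), (68.65226745605469, 69.56929016113281), 83.33600616455078) [[580.79932211 157.91039888   8.        ]]
bar ((307.8292541503906, 194.03659057617188), (20.8132266998291, 5.657285690307617), 77.90524291992188) [[605.9, 170.7, 54.0], [608.9, 156.0, 54.0], [554.3, 144.9, 54.0], [551.3, 159.5, 54.0]] [[580.66893466 157.91135508  50.        ]]
side disc ((317.6803283691406, 204.76589965820312), (61.404884338378906, 77.68051147460938), 89.7957763671875) [[576.7824949  153.40452827   8.        ]]
bar ((318.16217041015625, 194.52700805664062), (11.508515357971191, 25.225736618041992), 54.46232223510742) [[543.8, 159.1, 54.0], [609.4, 171.0, 54.0], [606.6, 137.9, 54.0], [542.3, 127.1, 54.0]] [[576.81572053 151.28191385  50.        ]]
[[ 531.32030096 -203.43095101  130.        ]] [[ 529.69007428 -205.69903174  130.        ]]
```

View pics/hub.png

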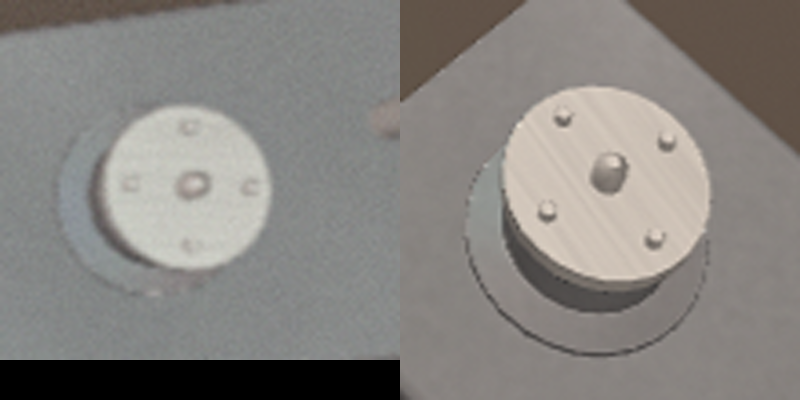

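The left crop shows four pins at about (190,127), (130,184), (192,246), (251,187). The right crop shows them at (563,118), (667,142), (655,239), (547,211), with the spindle in the middle.

```bash
cat >> h.py <<'E'
def go(x,y,z,yaw):
    from scipy.spatial.transform import Rotation as R
    s=get_state();r=R.from_euler('xyz',s["ee_rot"],degrees=True)
    t=r.inv().apply(np.array([x,y,z])-s["position"]);rv=(r.inv()*R.from_euler('xyz',[180,0,yaw],degrees=True)).as_rotvec(degrees=True)
    print("d_tool",t.round(1),"rotvec",rv.round(2),"final-frame d",R.from_euler('xyz',[180,0,yaw],degrees=True).inv().apply(np.array([x,y,z])-s["position"]).round(1))
E
python3 - <<'E'
from h import *
a=np.array([(190,127),(130,184),(192,246),(251,187)])/4+[410,160]-.4
b=(np.array([(563,118),(667,142),(655,239),(547,211)])-[400,0])*110/400+[350,260]-.4
for n,q in(("top",a),("side",b)):
    P=ray(n,q,138);c=P.mean(0);d=P-c;print(n,P.round(1).tolist(),c,np.hypot(d[:,0],d[:,1]),np.degrees(np.arctan2(d[:,1],d[:,0]))%90)
go(580,157,250,-168.5)
E
```

```text
top [[568.3, -205.6, 138.0], [534.2, -167.4, 138.0], [496.4, -202.2, 138.0], [531.4, -239.8, 138.0]] [ 532.59051915 -203.74274694  138.        ] [35.80418948 36.36561403 36.19191628 36.07066175] [87.00944133 87.52273329 87.48521236 88.14089267]
side [[531.0, -170.5, 138.0], [565.3, -207.9, 138.0], [528.0, -241.5, 138.0], [494.4, -203.3, 138.0]] [ 529.65709824 -205.78322896  138.        ] [35.35365992 35.69244004 35.72004465 35.34359749] [87.89767873 86.59714195 87.32154516 85.99304596]
d_tool [-462.9 -266.4   -4.8] rotvec [-1.000e-01 -3.000e-02 -3.595e+01] final-frame d [-218.3 -487.4   -5.2]
```

The rows are not in the units I measure in: shifts go in shares of 250 mm and turns go in shares of 2 pi rad. I convert before sending: -35.6 mm is -0.1424, -20.5 mm is -0.082.

```bash
python3 -m jog '{"moves": [[1,-0.14,-0.08,0,0,0,0],[1,-0.1424,-0.082,0,0,0,0],[1,-0.1424,-0.082,0,0,0,0],[1,-0.1424,-0.082,0,0,0,0],[1,-0.1424,-0.082,0,0,0,0],[1,-0.1424,-0.082,0,0,0,0],[1,-0.1424,-0.082,0,0,0,0],[1,-0.1424,-0.082,0,0,0,0]]}' 40; python3 -m jog '{"moves": [[1,-0.1424,-0.082,0,0,0,0],[1,-0.1424,-0.082,0,0,0,0],[1,-0.1424,-0.082,0,0,0,0],[1,-0.1424,-0.082,0,0,0,0],[1,-0.1424,-0.082,0,0,0,0],[1,0,0,0,0,0,-0.0194],[1,0,0,0,0,0,-0.0194],[1,0,0,0,0,0,-0.0194]]}'; python3 -m jog '{"moves": [[1,0,0,0,0,0,-0.0194],[1,0,0,0,0,0,-0.0194],[1,0,0,0,0,0,-0.0028],[1,0,0,0,0,0,0]]}'
python3 - <<'E'
from h import *
V=wview();p,d=camera("wrist");cv2.imwrite("pics/w1.png",p);np.savez("w1.npz",p=p,V=V);go(580,157,250,-168.5)
E
```

```text
time: 0.77
position: [460.7, 323.2, 245.5]
ee_rot: [-180.0, -0.0, 155.6]
force: [0.3, 0.5, 0.3]
gripper_width: 0.999
gripper_force: 0.0
time: 1.43
position: [579.8, 156.9, 245.0]
ee_rot: [-180.0, -0.1, 176.8]
force: [-0.0, 0.9, 0.1]
gripper_width: 0.998
gripper_force: 0.0
time: 1.77
position: [579.4, 158.0, 245.3]
ee_rot: [180.0, -0.0, -168.6]
force: [-0.6, -0.2, -0.7]
gripper_width: 0.999
gripper_force: 0.0
d_tool [-0.3 -1.2 -4.6] rotvec [ 0.01 -0.04 -0.16] final-frame d [-0.3 -1.2 -4.6]
```

View pics/w1.png

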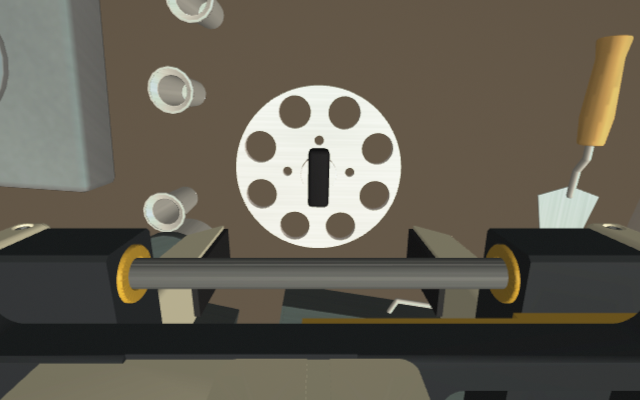

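The wrist view shows the disc centred at about (318,166), the bar at (318,178) almost upright, and the cups to its left, clear of it.

```bash
python3 - <<'E'
from h import *
Z=np.load("w1.npz");p,V=Z["p"],Z["V"]
g=cv2.cvtColor(p,cv2.COLOR_BGR2GRAY);w=(g>170).astype(np.uint8)*255
w[:, :232]=0;w[:, 405:]=0;w[250:]=0
c=max(cv2.findContours(w,0,1)[0],key=cv2.contourArea);P=ray("wrist",cv2.convexHull(c)[:,0].astype(float),8,V=V)
print("disc",cv2.fitEllipse(P[:,:2].astype(np.float32)))
b=np.zeros_like(g);b[135:215,300:336]=(g[135:215,300:336]<70)*255
c=max(cv2.findContours(b,0,1)[0],key=cv2.contourArea);Q=ray("wrist",c[:,0].astype(float),54,V=V)[:,:2].astype(np.float32)
r=cv2.minAreaRect(Q);print("bar",r)
h=[]
for u,v in((287,171),(319,140),(349,172)):
    s=g[v-6:v+7,u-6:u+7];yy,xx=np.nonzero(s<s.min()+60);h.append((u-6+xx.mean(),v-6+yy.mean()))
H=ray("wrist",h,8,V=V);print(h,H.round(1),"dir",np.degrees(np.arctan2(*(H[0]-H[2])[[1,0]])),"mid",(H[0]+H[2])/2)
E
```

```text
disc ((581.5347290039062, 159.9408416748047), (190.38150024414062, 190.65768432617188), 5.799615383148193)
bar ((578.7824096679688, 159.369873046875), (59.49258041381836, 20.589101791381836), 10.98599910736084)
[(np.float64(287.3888888888889), np.float64(170.38888888888889)), (np.float64(318.734375), np.float64(139.875)), (np.float64(349.3090909090909), np.float64(171.61818181818182))] [[587.3 124.9   8. ]
 [545.8 153.5   8. ]
 [574.5 195.5   8. ]] dir -79.72414057131208 mid [580.94766196 160.16793131   8.        ]
```

In the tool's units: 40 mm is 0.16, 30 mm is 0.12, 0.7 degrees is 0.0019.

```bash
python3 -m jog '{"moves": [[1,-0.0036,0.0056,0.12,0,0,0.0019],[1,0,0,0.16,0,0,0],[1,0,0,0.16,0,0,0],[1,0,0,0.16,0,0,0],[1,0,0,0.12,0,0,0],[1,0,0,0.06,0,0,0],[1,0,0,0.04,0,0,0],[1,0,0,0,0,0,0]]}' 45; python3 -m jog '{"moves": [[0,0,0,0,0,0,0],[0,0,0,0,0,0,0],[0,0,0,0,0,0,0],[0,0,0,0,0,0,0],[0,0,0,0,0,0,0],[0,0,0,0,0,0,0]]}'
```

```text
time: 2.48
position: [578.6, 159.4, 38.3]
ee_rot: [-180.0, -0.2, -169.2]
force: [-0.6, 0.2, -0.2]
gripper_width: 1.002
gripper_force: 0.0
time: 2.98
position: [580.8, 159.8, 41.5]
ee_rot: [180.0, 0.1, -169.2]
force: [0.4, 0.0, -0.1]
gripper_width: 0.617
gripper_force: 0.0
```

In the tool's units: -40 mm is -0.16, -30 mm is -0.12.

```bash
python3 -m jog '{"moves": [[0,0,0,0,0,0,0],[0,0,0,0,0,0,0],[0,0,0,0,0,0,0],[0,0,0,0,0,0,0],[0,0,0,0,0,0,0],[0,0,0,0,0,0,0],[0,0,0,0,0,0,0],[0,0,0,0,0,0,0]]}';  python3 -m jog '{"moves": [[0,0,0,-0.04,0,0,0],[0,0,0,-0.12,0,0,0],[0,0,0,-0.16,0,0,0],[0,0,0,-0.16,0,0,0],[0,0,0,-0.16,0,0,0],[0,0,0,-0.12,0,0,0],[0,0,0,0,0,0,0]]}'
```

```text
time: 3.65
position: [580.4, 159.1, 40.9]
ee_rot: [-180.0, -0.0, -169.2]
force: [-0.8, -4.2, 5.5]
gripper_width: 0.41
gripper_force: 46.1
time: 4.23
position: [583.4, 162.5, 238.0]
ee_rot: [179.9, 0.7, -169.1]
force: [1.9, 1.6, -4.4]
gripper_width: 0.406
gripper_force: 45.8
```

```bash
python3 - <<'E'
from h import *
p,d=camera("side");q,_=camera("wrist")
a=cv2.resize(p[60:300,220:460],(400,400));b=cv2.resize(q[60:340,160:480],(400,350));cv2.imwrite("pics/l1.png",np.hstack([a,cv2.copyMakeBorder(b,0,50,0,0,0)]))
E
```

```text
(no output)
```

View pics/l1.png

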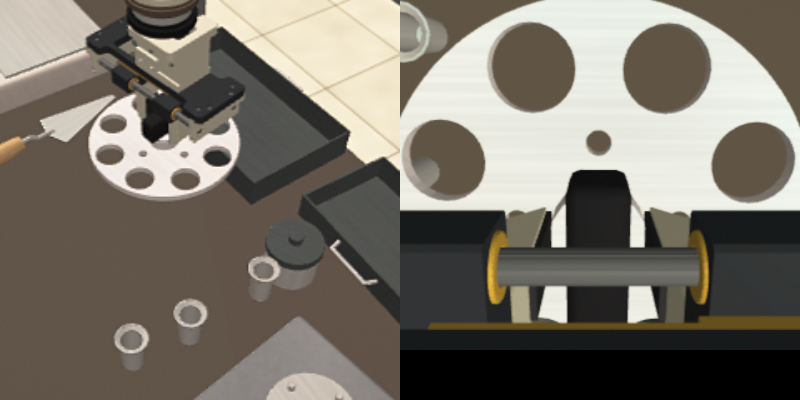

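The fingers closed on the 40 mm boss, with a visible gap on both sides of the bar. I'll set it down and regrasp 7 mm higher, on the bar itself.

```bash
python3 -m jog '{"moves": [[0,0,0,0.12,0,0,0],[0,0,0,0.16,0,0,0],[0,0,0,0.16,0,0,0],[0,0,0,0.14,0,0,0],[0,0,0,0.08,0,0,0],[0,0,0,0.048,0,0,0],[0,0,0,0.032,0,0,0],[0,0,0,0.016,0,0,0]]}' ; python3 -m jog '{"moves": [[0,0,0,0.004,0,0,0],[0,0,0,0,0,0,0],[0.7,0,0,0,0,0,0],[0.7,0,0,0,0,0,0],[0.7,0,0,0,0,0,0],[0.7,0,0,0,0,0,0],[0.7,0,0,-0.016,0,0,0],[0.7,0,0,-0.016,0,0,0]]}'
```

```text
time: 5.0
position: [577.5, 159.5, 40.7]
ee_rot: [-180.0, -0.4, -169.1]
force: [-14.7, -4.6, 28.3]
gripper_width: 0.409
gripper_force: 48.1
time: 5.67
position: [580.5, 159.9, 49.2]
ee_rot: [180.0, 0.0, -169.2]
force: [0.1, 0.1, 0.1]
gripper_width: 0.696
gripper_force: 0.0
```

```bash
python3 -m jog '{"moves": [[0,0,0,0,0,0,0],[0,0,0,0,0,0,0],[0,0,0,0,0,0,0],[0,0,0,0,0,0,0],[0,0,0,0,0,0,0],[0,0,0,0,0,0,0],[0,0,0,0,0,0,0],[0,0,0,0,0,0,0]]}' 60; python3 -m jog '{"moves": [[0,0,0,0,0,0,0],[0,0,0,0,0,0,0],[0,0,0,0,0,0,0],[0,0,0,0,0,0,0]]}'
```

```text
time: 6.33
position: [580.2, 159.9, 48.6]
ee_rot: [180.0, -0.0, -169.2]
force: [-0.2, -0.5, -0.3]
gripper_width: 0.236
gripper_force: 60.0
time: 6.67
position: [580.1, 159.9, 48.6]
ee_rot: [180.0, -0.0, -169.2]
force: [0.5, 0.4, -1.2]
gripper_width: 0.238
gripper_force: 60.0
```

In the tool's units: -40 mm is -0.16, -27 mm is -0.108.

```bash
python3 -m jog '{"moves": [[0,0,0,-0.04,0,0,0],[0,0,0,-0.1,0,0,0],[0,0,0,-0.16,0,0,0],[0,0,0,-0.16,0,0,0],[0,0,0,-0.16,0,0,0],[0,0,0,-0.1,0,0,0],[0,0.02,-0.06,-0.04,0,0,0],[0,0.036,-0.108,0,0,0,0]]}' ; python3 -m jog '{"moves": [[0,0.046,-0.1384,0,0,0,0],[0,0.046,-0.1384,0,0,0,0],[0,0.046,-0.1384,0,0,0,0],[0,0.046,-0.1384,0,0,0,0],[0,0.046,-0.1384,0,0,0,0],[0,0.046,-0.1384,0,0,0,0],[0,0.046,-0.1384,0,0,0,0],[0,0.046,-0.1384,0,0,0,0]]}'; python3 -m jog '{"moves": [[0,0.032,-0.0972,0,0,0,0],[0,0,0,0,0,0,0.0111],[0,0,0,0,0,0,0.0139],[0,0,0,0,0,0,0.0122],[0,0,0,0,0,0,0],[0,0,0,0,0,0,0],[0,0,0,0,0,0,0]]}'
cat > m.py <<'E'
from h import *
s=get_state();V=wview();p,d=camera("top");w,_=camera("wrist");np.savez("m.npz",p=p,w=w,V=V)
print(s["position"],s["ee_rot"],s["force"],s["torque"])
cv2.imwrite("pics/m.png",np.hstack([cv2.resize(p[130:290,370:530],(400,400)),cv2.resize(w,(400,250))[:,:] if 0 else cv2.copyMakeBorder(cv2.resize(w[0:320,120:520],(400,320)),0,80,0,0,0)]))
E
python3 m.py
```

```text
time: 7.33
position: [575.7, 120.9, 243.2]
ee_rot: [179.8, 0.4, -168.8]
force: [0.6, 0.5, -5.5]
gripper_width: 0.232
gripper_force: 60.0
time: 8.0
position: [534.5, -174.8, 238.6]
ee_rot: [180.0, -0.1, -169.1]
force: [0.8, 0.2, -5.1]
gripper_width: 0.232
gripper_force: 60.0
time: 8.58
position: [532.5, -198.3, 238.6]
ee_rot: [180.0, -0.0, 177.6]
force: [-0.7, 0.3, -5.1]
gripper_width: 0.234
gripper_force: 60.0
[ 532.48064021 -198.32835883  238.59265432] [ 1.79990612e+02 -4.52048674e-02  1.77607460e+02] [-0.65096003  0.29619662 -5.14184608] [ 0.05243236 -0.00414075 -0.03079583]
```

View pics/m.png

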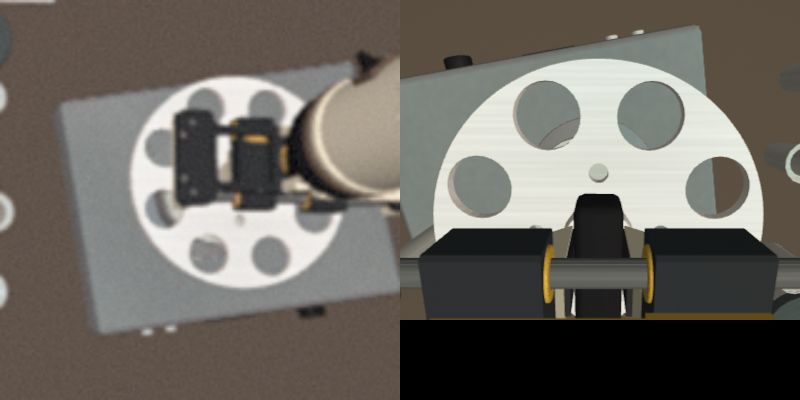

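The left (top) crop shows the disc over the hub, centred at about (235,180). The right (wrist) crop shows the disc level, with the bar held squarely. Now I'll measure its centre in both views.

```bash
cat > fit.py <<'E'
from h import *
from scipy.optimize import least_squares
Z=np.load("m.npz");V=Z["V"]
def fit(n,img,c0,r0,z,V,th,ang):
    g=cv2.GaussianBlur(cv2.cvtColor(img,cv2.COLOR_BGR2GRAY),(3,3),0).astype(float);pts=[]
    for a in np.radians(ang):
        r=np.arange(.7*r0,1.25*r0,.25);q=np.c_[c0[0]+r*np.cos(a),c0[1]+r*np.sin(a)].astype(np.float32)
        ok=(q[:,0]>1)&(q[:,0]<638)&(q[:,1]>1)&(q[:,1]<398);q=q[ok]
        v=cv2.remap(g.astype(np.float32),q[:,:1],q[:,1:],1)[:,0];k=np.nonzero((v[:-1]>th)&(v[1:]<=th))[0]
        if len(k):pts.append(q[k[-1]])
    P=ray(n,pts,z,V=V)[:,:2]
    f=least_squares(lambda x:np.hypot(*(P-x[:2]).T)-x[2],[*P.mean(0),95],loss="soft_l1",f_scale=.7)
    res=np.hypot(*(P-f.x[:2]).T)-f.x[2];print(n,len(P),f.x.round(2),"med res",np.median(abs(res)).round(2));return f.x
z=198
fit("top",Z["p"],(370+235*.4,130+180*.4),42,z,None,185,np.r_[50:290:2])
fit("wrist",Z["w"],(318,225),165,z,V,200,np.r_[200:340:1])
s=get_state();print(s["position"])
E
python3 fit.py
```

```text
top 120 [ 534.43 -198.45   95.16] med res 0.3
wrist 140 [ 533.99 -197.23   94.85] med res 0.03
[ 532.70551961 -198.38670387  238.64445993]
```

```bash
cat >> fit.py <<'E'
print("hub")
T=np.load("top0.npz")["p"];S=np.load("side0.npz")["p"]
for th in(165,180):fit("top",T,(456.5,206.5),21,130,None,th,np.r_[-100:100:3])
for th in(165,180):fit("side",S,(406,310),30,130,None,th,np.r_[-180:180:4])
E
python3 fit.py
```

```text
top 120 [ 534.43 -198.45   95.16] med res 0.3
wrist 140 [ 533.99 -197.23   94.85] med res 0.03
[ 532.70551961 -198.38670387  238.64445993]
hub
top 67 [ 533.14 -205.07   49.13] med res 0.18
top 67 [ 532.9  -204.87   47.64] med res 0.19
side 90 [ 531.82 -204.19   49.21] med res 0.12
side 90 [ 531.59 -204.31   48.25] med res 0.16
```

In the tool's units: 12 mm is 0.048, -5.4 mm is -0.0216.

```bash
python3 -m jog '{"moves": [[0,0.0052,-0.0216,0.024,0,0,0],[0,0,0,0.048,0,0,0],[0,0,0,0.04,0,0,0],[0,0,0,0.024,0,0,0],[0,0,0,0.008,0,0,0],[0,0,0,0,0,0,0],[0,0,0,0,0,0,0]]}'; python3 -m jog '{"moves": [[0,0,0,0.004,0,0,0],[0,0,0,0.004,0,0,0],[0,0,0,0.004,0,0,0],[0,0,0,0,0,0,0],[0,0,0,0,0,0,0]]}'; python3 -m jog '{"moves": [[0,0,0,0.004,0,0,0],[0,0,0,0.004,0,0,0],[0,0,0,0,0,0,0]]}'
```

```text
time: 9.27
position: [531.5, -203.8, 202.5]
ee_rot: [180.0, -0.0, 177.5]
force: [-0.0, 0.2, -6.0]
gripper_width: 0.237
gripper_force: 60.0
time: 9.68
position: [531.4, -203.9, 199.8]
ee_rot: [-180.0, 0.0, 177.4]
force: [1.0, -0.2, -5.8]
gripper_width: 0.235
gripper_force: 60.0
time: 9.93
position: [531.2, -203.9, 197.5]
ee_rot: [180.0, -0.0, 177.4]
force: [-0.4, -0.0, -5.6]
gripper_width: 0.233
gripper_force: 60.0
```

```bash
python3 -m jog '{"moves": [[0,0,0,0.004,0,0,0],[0,0,0,0.004,0,0,0],[0,0,0,0,0,0,0]]}'; python3 -m jog '{"moves": [[0,0,0,0.004,0,0,0],[0,0,0,0.004,0,0,0],[0,0,0,0,0,0,0]]}';
```

```text
time: 10.18
position: [531.2, -203.9, 195.4]
ee_rot: [180.0, -0.0, 177.5]
force: [-0.0, 0.7, -4.3]
gripper_width: 0.236
gripper_force: 60.0
time: 10.43
position: [531.2, -203.9, 193.4]
ee_rot: [180.0, -0.0, 177.4]
force: [0.4, 0.4, -5.1]
gripper_width: 0.239
gripper_force: 60.0
```

In the tool's units: 1 mm is 0.004.

```bash
python3 -m jog '{"moves": [[0,0,0,0.004,0,0,0],[0,0,0,0.004,0,0,0],[0,0,0,0,0,0,0]]}'; python3 -m jog '{"moves": [[0,0,0,0.004,0,0,0],[0,0,0,0.004,0,0,0],[0,0,0,0,0,0,0]]}';
```

```text
time: 10.68
position: [531.2, -203.9, 191.5]
ee_rot: [180.0, -0.0, 177.4]
force: [0.3, -0.1, -6.1]
gripper_width: 0.237
gripper_force: 60.0
time: 10.93
position: [531.2, -203.9, 189.5]
ee_rot: [180.0, -0.0, 177.4]
force: [-0.8, 0.0, -4.9]
gripper_width: 0.236
gripper_force: 60.0
```

In the tool's units: 0.7 mm is 0.0028.

```bash
for i in 1; do python3 -m jog '{"moves": [[0,0,0,0.0028,0,0,0],[0,0,0,0.0028,0,0,0],[0,0,0,0,0,0,0]]}'; done; python3 -m jog '{"moves": [[0,0,0,0.002,0,0,0],[0,0,0,0.002,0,0,0],[0,0,0,0,0,0,0]]}';python3 -m jog '{"moves": [[0,0,0,0.002,0,0,0],[0,0,0,0,0,0,0]]}'
```

```text
time: 11.18
position: [531.3, -203.9, 188.2]
ee_rot: [180.0, -0.0, 177.4]
force: [0.7, -0.5, -6.2]
gripper_width: 0.234
gripper_force: 60.0
time: 11.43
position: [531.3, -204.0, 187.2]
ee_rot: [180.0, -0.0, 177.4]
force: [-0.5, 0.5, -5.3]
gripper_width: 0.234
gripper_force: 60.0
time: 11.6
position: [531.3, -204.0, 186.7]
ee_rot: [180.0, -0.0, 177.4]
force: [1.2, 0.2, -6.2]
gripper_width: 0.234
gripper_force: 60.0
```

In the tool's units: 0.5 mm is 0.002.

```bash
python3 -m jog '{"moves": [[0,0,0,0.002,0,0,0],[0,0,0,0,0,0,0]]}';python3 -m jog '{"moves": [[0,0,0,0.002,0,0,0],[0,0,0,0,0,0,0]]}';python3 -m jog '{"moves": [[0,0,0,0.002,0,0,0],[0,0,0,0,0,0,0]]}'
```

```text
time: 11.77
position: [531.3, -204.0, 186.2]
ee_rot: [180.0, -0.0, 177.4]
force: [0.6, -0.6, -5.0]
gripper_width: 0.235
gripper_force: 60.0
time: 11.93
position: [531.3, -203.9, 185.7]
ee_rot: [180.0, -0.0, 177.5]
force: [0.0, 1.7, -6.1]
gripper_width: 0.236
gripper_force: 60.0
time: 12.1
position: [531.3, -204.0, 185.2]
ee_rot: [180.0, -0.0, 177.4]
force: [-0.7, -0.4, -5.4]
gripper_width: 0.239
gripper_force: 60.0
```

In the tool's units: 0.5 mm is 0.002.

```bash
python3 -m jog '{"moves": [[0,0,0,0.002,0,0,0],[0,0,0,0,0,0,0]]}';python3 -m jog '{"moves": [[0,0,0,0.002,0,0,0],[0,0,0,0,0,0,0]]}';python3 -m jog '{"moves": [[0,0,0,0.002,0,0,0],[0,0,0,0,0,0,0]]}'
```

```text
time: 12.27
position: [531.3, -204.0, 184.7]
ee_rot: [180.0, -0.0, 177.4]
force: [-0.8, 0.1, -5.6]
gripper_width: 0.236
gripper_force: 60.0
time: 12.43
position: [531.3, -203.9, 184.2]
ee_rot: [180.0, -0.0, 177.5]
force: [-0.0, -0.3, -5.5]
gripper_width: 0.237
gripper_force: 60.0
time: 12.6
position: [531.3, -204.0, 183.7]
ee_rot: [180.0, -0.0, 177.4]
force: [-0.2, -0.9, -5.9]
gripper_width: 0.236
gripper_force: 60.0
```

The disc is about 3 mm below the pin tops with no contact force, so the pins have entered their holes. I'll continue down gently.

In the tool's units: 0.5 mm is 0.002.

```bash
python3 -m jog '{"moves": [[0,0,0,0.002,0,0,0],[0,0,0,0.002,0,0,0],[0,0,0,0,0,0,0]]}';python3 -m jog '{"moves": [[0,0,0,0.002,0,0,0],[0,0,0,0.002,0,0,0],[0,0,0,0,0,0,0]]}';python3 -m jog '{"moves": [[0,0,0,0.002,0,0,0],[0,0,0,0.002,0,0,0],[0,0,0,0,0,0,0]]}'
```

```text
time: 12.85
position: [531.3, -203.9, 182.7]
ee_rot: [180.0, -0.0, 177.4]
force: [-0.1, 0.4, -5.2]
gripper_width: 0.234
gripper_force: 60.0
time: 13.1
position: [531.3, -203.9, 181.7]
ee_rot: [180.0, -0.0, 177.4]
force: [1.0, -0.9, -6.3]
gripper_width: 0.235
gripper_force: 60.0
time: 13.35
position: [531.3, -203.9, 180.7]
ee_rot: [180.0, -0.0, 177.5]
force: [-0.2, -0.5, -5.6]
gripper_width: 0.233
gripper_force: 60.0
```

In the tool's units: 0.5 mm is 0.002.

```bash
python3 -m jog '{"moves": [[0,0,0,0.002,0,0,0],[0,0,0,0,0,0,0]]}';python3 -m jog '{"moves": [[0,0,0,0.002,0,0,0],[0,0,0,0,0,0,0]]}';python3 -m jog '{"moves": [[0,0,0,0.002,0,0,0],[0,0,0,0,0,0,0]]}'
```

```text
time: 13.52
position: [531.3, -203.9, 180.2]
ee_rot: [180.0, -0.0, 177.4]
force: [-0.8, 0.4, -5.2]
gripper_width: 0.24
gripper_force: 60.0
time: 13.68
position: [531.3, -204.0, 179.7]
ee_rot: [180.0, -0.0, 177.4]
force: [0.5, 0.2, -6.1]
gripper_width: 0.235
gripper_force: 60.0
time: 13.85
position: [531.3, -203.9, 179.2]
ee_rot: [180.0, -0.0, 177.5]
force: [0.3, -0.0, -5.5]
gripper_width: 0.235
gripper_force: 60.0
```

In the tool's units: 0.5 mm is 0.002.

```bash
python3 -m jog '{"moves": [[0,0,0,0.002,0,0,0],[0,0,0,0,0,0,0]]}';python3 -m jog '{"moves": [[0,0,0,0.0012,0,0,0],[0,0,0,0,0,0,0]]}';python3 -m jog '{"moves": [[0,0,0,0.0012,0,0,0],[0,0,0,0,0,0,0]]}'
```

```text
time: 14.02
position: [531.3, -203.9, 178.7]
ee_rot: [180.0, -0.0, 177.4]
force: [0.3, -1.7, -6.2]
gripper_width: 0.237
gripper_force: 60.0
time: 14.18
position: [531.4, -204.0, 178.6]
ee_rot: [-180.0, 0.0, 177.5]
force: [0.8, 0.1, -4.1]
gripper_width: 0.233
gripper_force: 60.0
time: 14.35
position: [531.4, -204.0, 178.5]
ee_rot: [-180.0, 0.0, 177.5]
force: [-2.0, -0.2, -2.1]
gripper_width: 0.235
gripper_force: 60.0
```

Contact came exactly at the home height (TCP 178.6, carousel at 130 mm). I'll release.

In the tool's units: 0.3 mm is 0.0012.

```bash
python3 -m jog '{"moves": [[0,0,0,0.0012,0,0,0],[0,0,0,0,0,0,0],[0.6,0,0,0,0,0,0],[0.6,0,0,0,0,0,0],[0.6,0,0,0,0,0,0],[0.6,0,0,0,0,0,0],[0.6,0,0,0,0,0,0],[0.6,0,0,0,0,0,0]]}'; python3 -m jog '{"moves": [[0.6,0,0,-0.02,0,0,0],[0.6,0,0,-0.06,0,0,0],[0.6,0,0,-0.12,0,0,0],[0.6,0,0,-0.12,0,0,0],[0.6,0,0,-0.08,0,0,0],[0.6,0,0,0,0,0,0],[0.6,0,0,0,0,0,0]]}'
python3 - <<'E'
from h import *
V=wview();p,d=camera("side");w,_=camera("wrist");np.savez("m.npz",p=p,w=w,V=V)
cv2.imwrite("pics/end.png",np.hstack([cv2.resize(p[240:400,320:480],(400,400)),cv2.copyMakeBorder(cv2.resize(w[0:320,120:520],(400,320)),0,80,0,0,0)]))
E
```

```text
time: 15.02
position: [531.5, -204.0, 177.9]
ee_rot: [-180.0, 0.0, 177.4]
force: [-0.4, 0.1, -0.2]
gripper_width: 0.585
gripper_force: 0.0
time: 15.6
position: [532.2, -204.2, 279.6]
ee_rot: [-179.9, 0.2, 177.4]
force: [-0.5, -0.2, -0.4]
gripper_width: 0.604
gripper_force: 0.0
```

View pics/end.png

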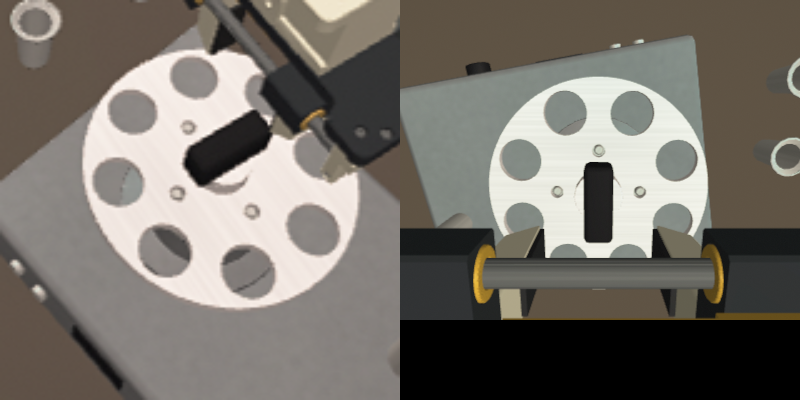

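The pins show in their holes, in the left crop at (188,127), (178,193), (252,211) and in the right crop at (599,151), (557,191), (640,191). The disc lies flat and the gripper is clear.

```bash
python3 -c "
from station import *
print(close_job())"
```

```text
the job is handed in; nothing more can be done
None
```

The carousel is back on the divider, flat on the hub, with pins visible in the three drive holes the cameras could see (the fourth was hidden). The gripper is clear and the job was handed in at about 16 s; no verdict was returned. I aligned it to the pins from the camera images, so it went straight over them without needing to be turned by feel. My first grasp caught the boss instead of the bar, so I set the disc back down and regrasped it.

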